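Close a filter cassette in the locking-pliers press and rack it

ROBOT

A 6-joint arm with a two-finger parallel gripper is mounted at the origin on a cart in front of the work surface, level with it; the furniture and walls round the work are solid. World frame = base frame: x ahead of the robot, y to its left, z up, the work surface at z = 0. Lengths are in m, angles in rad, forces in N, time in s.
With the tool pointing down it reaches from about 0.375 to 0.975 m from the base axis. Payload 3.8 kg.
Tool frame: the origin (TCP) lies midway between the tips of the shut fingers; the grasp point (between the pads) lies 19 mm behind it; z points along the fingers, y is the line along which they close (so a half turn about z gives the same grasp; the last joint's range is limited). The gripper opens to 85 mm and grips with 20 to 120 N. Pads are 22 mm wide; open, the fingers measure 114 mm over their backs; the gripper's body (76 mm by 85 mm) begins 54 mm behind the grasp point. The pads swing forward as they close: fully open they stand 13 mm farther back than shut.
Start: joints at [1.256, 0.264, 1.604, -0, 1.274, -0.037], TCP at [0.185, 0.649, 0.231] pointing down, gripper open.
Joint ranges: [-2.63, 2.63], [-0.94, 2.18], [0.31, 2.57], [-1.31, 4.45], [0, 2.66], [-2.55, 2.55]. Speed limits (rad/s): [2.57, 2.57, 3.14, 3.14, 3.14, 3.14].

INTERFACE

Orientations are given as a rotation vector (axis times angle).
In Python, from workcell import status, read_camera, workorder, masks_of gives the robot as it stands.
- The arm moves only by the tool drive_tool, never from a script. Its argument "rows" is a list of rows, each a list of 7 numbers: the turn, a rotation vector about the tool's x, y, z in degrees, then the shift along the tool's x, y, z in m, then the opening, from 0 (shut) to 1 (fully open). In form: [[ax, ay, az, tx, ty, tz, claw], ...]. A call has 1 to 8 rows; each row shifts and turns the commanded pose from where the row before left it, along the tool's axes as they then stand; what a row does not reach is not made up. A row lasts 1/12 s, in which the tool goes at most 41.7 mm and 7.16 degrees, less where a joint would pass 70% of its speed; a pose out of reach is approached as far as the arm can. A call is refused whole if a number of a shift passes 0.0417 or a number of a turn 7.16, either way. A call with a gripper value outside its range is refused whole. The fingers move at their own pace and stop on an object; "force" is the grip in N (left out, the last holds). Time passes only in rows, so rows that do not move let the fingers close. It gives the time, the measured TCP pose, the force, the opening and the grip force at its end, in the units of the state.
- status.read_state(): the state, without advancing time (a new reading comes with each control period).
- read_camera(name): name is "side" or "top" or "wrist"; returns a dict with "color" (480x640x3 uint8, red, green, blue), "intrinsics" (3x3 intrinsics, pixels), "D" ([k1, k2, p1, p2, k3] as OpenCV has them; the pictures are not rectified), "world_from_camera" (4x4, takes a point from camera to world coordinates); the wrist camera has in their place "mount" (4x4, takes a point from camera to tool coordinates, whose origin is the TCP and whose axes are the flange's). Camera axes: x right, y up, looking along -z (the intrinsics and any distortion apply to the point x, -y, -z); pixel columns grow to the right and rows downward; lengths in m; the calibration is good to about 2 mm. A picture is of the moment at which its call begins: read the wrist's pose just before it. There is no depth.
- workorder.finish_job(): hands the job in; it is judged then, once.
Trained networks look in a picture, given as the dict that the camera call returned (one of the last four; its "shot" number tells which), for a name from the list of things; names that differ only in an ending like _2 or _b are one class to them, and where a whole thing is asked for, a point or a joint stands for the part that bears it (a point fixed in the world has none). Each returns a list of dicts, best first, with "score" (0 to 1); they miss things now and then, are a little off and sometimes report something else, mostly with a low value. They report only what shows in the picture. A call takes as long as a camera call. They do not tell look-alikes from the thing itself.
- masks_of(picture, name): "mask" (480x640 bool, what is visible of it) and "bbox" ([left, top, right, bottom] in pixels, round what is visible of it).
The state is a dict: "time": time; "q": joint angles; "joint_vel": joint speeds; "joint_torque": joint torques, N m; "tool_pos": TCP position; "tcp_rot": TCP orientation; "wrist_force": force on the tool from outside, world axes, zero at the start; "torque": the same for the moment, N m; "width": opening from 0.0 (shut) to 1.0 (fully open); "grip_force": force on a finger pad.
Only numpy, scipy, OpenCV 4.12 (cv2) and the standard library are available. Lean on these libraries where they do the work, as an engineer would, in place of code of your own. Each camera call takes 0.05 s, during which the arm holds its last target. There are 200 camera calls.

TASK

Close the filter cassette that lies in the press: squeeze the plier handles together until they go over centre and stay locked by themselves, so that the two halves are pressed home, but do not bear on the handles harder than about 30 N, or the toggle bends. Then let go, pull the release lever outward until the jaws spring open, lift the closed cassette out and lay it on its side in the empty cell of the white rack. Leave everything else where it is.

Things in the scene. Friction and masses are not known exactly. Their poses are not given: they have to be found in the camera images.
- press: Round grey swivel base of the cassette press, bolted to the bench, 100 mm wide and 7 mm high with four bolt lugs (to 77 mm from the axis). Origin on the bench at the swivel axis.
- pliers: Steel locking C-clamp pliers lying flat (z 30 to 46 mm; nothing above 60) on a plate (x -88 to 102 mm, top z 13). Origin on the bench under the jaw pivot; x along the tool to the jaws, y to the moving side. They swivel on the base up to 0.25 rad either way (about 6 N at the handle grip), so pushing one handle alone turns the tool. Fixed handle: to x = -131 mm, outer face y = -19 mm at x = -115 mm.
- handle: Moving handle on the +y side, open at the start: channel 13 mm wide, z 30 to 46 mm, vertical pin; origin on its pin at the moving jaw. Squeezing the handles together takes 10 to 18 N at the grip, falling off as the toggle goes over centre; it then runs by itself on to a hard stop and stays locked. Let go before, it springs open. It carries lever and link.
- handle_grip (a point): Point on the outer (+y) face of the moving handle where it is squeezed, 113 mm from its pin, 38 mm above the bench. From the outer face of the fixed handle: 62 to 80 mm open, 34 to 50 mm locked. Where it passes the centre differs by up to 12 mm with the setting of the eccentric adjuster (knurled disc on the fixed handle) and must be felt.
- lever_tab (a point): Centre of the ribbed steel tab at the tail of the release lever, 20 mm beyond the end of the moving handle: 22 mm along the tool, 8 mm across (y of the pliers), z 29 to 59 mm. It swings with the handle.
- release_lever (a joint): Release lever in the moving handle (rad): 0 at rest (sprung back), up to 0.5 as its tab is pulled outward (+y of the pliers, away from the fixed handle). When locked, pulling the tab with 2 to 6 N by 5 to 20 mm breaks the toggle; a spring then swings handle, lever and jaw open, the tab going about 45 to 50 mm outward in all.
- jaw_pad: Round rubber-faced press pad (24 mm) on the moving jaw, backed by a stiff spring. Origin at the jaw pivot 38 mm above the bench, not at the pad.
- pad_face (a point): Centre of the face of the press pad on the moving jaw, 75 mm from the jaw pivot, 38 mm above the bench. In the pliers' frame its y is about 22 mm when the jaws are open, about 14 mm when clamped on a closed cassette.
- nest (a point): Axis and middle of a cassette lying in the nest between the jaws, on two rails across the tool: x = 75 mm, y = 0 of the pliers, 38 mm above the bench. Along the tool 55 mm on either side of its axis are free for the fingers.
- cassette: Filter cassette: black drum, 40 mm diameter, lying on its side in the nest, axis across the jaws. Two halves, 28 mm long together when pressed home. Origin on the axis at the middle of the closed cassette; y along the axis to the cap half, which faces the moving jaw. White plugs stand 2.5 mm out of both ends. About 50 g.
- cassette_cap (a joint): Gap between the two halves of the cassette (m): 0 pressed home, 0.0035 to 0.005 at the start. They take 16 N or more along the axis to press together and stay where they are.
- rack: Small white rack fixed to the bench, 34 x 94 mm, walls 24 mm high across its ends and middle, two cells in a row along its y, each 39 mm long, with rails for a cassette lying on its side, axis along the rack's y. Origin under its centre. The bench centrifuge behind it, to the right of the press, is 210 mm high: keep the gripper above or in front of it.
- free_cell (a point): Where the centre of a cassette lying in the empty cell comes to be: 22 mm along the rack's +y, 34 mm above the bench.
- cassette_done: A finished cassette, same size, lying in the other cell of the rack; leave it alone. Origin at its middle.
- marker: Bystander: black marker pen, 16 x 135 mm, lying between rack and press. Origin under its centre.
- cuvette_case: Bystander: dark blue cuvette case, 32 x 90 x 18 mm. Origin under its centre.
- timer: Bystander: white lab timer, 62 x 62 x 16 mm. Origin under its centre.
- tape_roll: Bystander: roll of tape, 51 mm. Origin under its centre.
- cup_white: Bystander: white-lidded specimen cup, 54 mm wide, 78 mm high, behind the jaws. Origin under its centre.
- carton: Bystander: small carton, 58 x 80 x 32 mm. Origin under its centre.
- tube_lying: Bystander: capped tube lying on the bench, 80 mm. Origin under its centre.
There are look-alikes about, which are no part of the job. Leave any red look-alike of the cassette alone.

How it is judged:
By the outcome, as a careful person would: the job done as asked, in the order asked, and still so for the second after the job is handed in, with the robot touching nothing.
It also fails if it takes over 69 s, if anything falls off the work surface, if the arm or the gripper's body presses on something with over 40 N, if the wrist force passes 120 N, or if a joint passes its speed limit or range.

## Working session

There is one attempt and no reset: what is moved stays moved. The work goes in short steps, Python scripts to look and compute and a tool call to move; the robot and the scene stay as the last step left them, time stands still between calls to the robot, and variables do not carry over. Pictures are saved under pics/ and viewed, at most 13 in all, crops included, and the job is handed in when it is done.

Besides the shell and the picture viewer there is one more tool, called after "Emit:" in YAML: its name, and indented under it one key for each argument. drive_tool: Moves the arm, as the interface text tells. Its arguments: {"type":"object","properties":{"rows":{"type":"array"},"force":{"type":"number"}},"required":["rows"]}

```bash
mkdir -p pics; ls; cat > h.py <<'E'
import numpy as np, cv2
from workcell import status, read_camera, workorder, masks_of
from scipy.spatial.transform import Rotation as R
def save(p,n): cv2.imwrite('pics/'+n+'.png',p['color'][:,:,::-1])
def T(p):
    if 'world_from_camera' in p: return np.array(p['world_from_camera'])
    s=p['st']; M=np.eye(4); M[:3,:3]=R.from_rotvec(s['tcp_rot']).as_matrix(); M[:3,3]=s['tool_pos']
    return M@np.array(p['mount'])
def cam(n):
    s=status.read_state(); p=read_camera(n); p['st']=s; return p
def px2w(p,uv,z):
    uv=np.array(uv,float).reshape(-1,1,2)
    n=cv2.undistortPoints(uv,np.array(p['intrinsics']),np.array(p['D']))[:,0]
    M=T(p); d=np.c_[n[:,0],-n[:,1],-np.ones(len(n))]@M[:3,:3].T
    return M[:3,3]+d*((z-M[2,3])/d[:,2])[:,None]
def w2px(p,X):
    X=np.array(X,float).reshape(-1,3);M=T(p); c=(X-M[:3,3])@M[:3,:3]
    c=c*[1,-1,-1]
    return cv2.projectPoints(c,np.zeros(3),np.zeros(3),np.array(p['intrinsics']),np.array(p['D']))[0][:,0]
E
python3 - <<'E'
from h import *
print(status.read_state())
for n in ['top','side']:
    p=cam(n);save(p,n+'0');print(n,T(p)[:3,3].round(3),T(p)[:3,:3].round(2).tolist())
    for k in ['press','pliers','handle','lever_tab','jaw_pad','cassette','rack','marker','cup_white'] if n=='top' else []:
        for m in masks_of(p,k)[:3]:
            ys,xs=np.nonzero(m['mask']);c=(xs.mean(),ys.mean())
            print(k,round(m['score'],2),m['bbox'],np.round(c),px2w(p,c,.03)[0].round(3))
E
```

```text
pics
{'time': 0.0, 'q': array([ 1.25609726e+00,  2.64790924e-01,  1.60535982e+00, -4.41168898e-05,
        1.27368512e+00, -3.69064359e-02]), 'joint_vel': array([ 0.00098053, -0.00127622, -0.00176267,  0.00116805, -0.00048998,
       -0.00040857]), 'joint_torque': array([ 2.56330086e-04, -5.15138304e+01, -3.67303383e+01, -2.21269474e-04,
        1.32887287e-02,  1.51401127e-05]), 'tool_pos': array([0.18490478, 0.64843197, 0.22994422]), 'tcp_rot': array([-0.43488495, -3.11099072,  0.00348051]), 'wrist_force': array([-0.3020064 ,  0.28238964,  0.24946267]), 'torque': array([ 0.02879442, -0.06562427, -0.0370698 ]), 'grip_force': 0.0, 'width': 1.0023994990709637}
top [0.459 0.075 1.4  ] [[-0.02, 0.99, -0.12], [-1.0, -0.02, 0.01], [0.0, 0.12, 0.99]]
press 0.61 [249.5, 223.7, 300.5, 317.5] [274. 262.] [0.586 0.187 0.03 ]
pliers 0.69 [253.5, 223.1, 296.8, 306.4] [274. 262.] [0.583 0.185 0.03 ]
handle 0.92 [252.1, 256.2, 272.8, 314.0] [261. 283.] [0.525 0.225 0.03 ]
handle 0.28 [202.9, 278.9, 221.5, 292.3] [213. 287.] [0.514 0.362 0.03 ]
lever_tab 0.49 [252.2, 293.8, 261.3, 314.3] [254. 307.] [0.454 0.244 0.03 ]
cassette 0.53 [269.7, 223.9, 281.6, 239.7] [275. 230.] [0.68  0.181 0.03 ]
cassette 0.48 [127.3, 309.8, 142.7, 318.3] [135. 313.] [0.445 0.583 0.03 ]
rack 0.53 [388.5, 278.3, 404.2, 308.6] [395. 297.] [ 0.475 -0.163  0.03 ]
marker 0.76 [310.2, 290.7, 359.0, 305.5] [332. 297.] [0.48  0.019 0.03 ]
cup_white 0.69 [283.3, 180.6, 299.7, 197.4] [291. 190.] [0.798 0.133 0.03 ]
side [-0.032  1.218  1.227] [[-0.87, 0.32, -0.38], [-0.49, -0.59, 0.64], [-0.02, 0.74, 0.67]]
```

```bash
python3 - <<'E'
import cv2,numpy as np
a=cv2.imread('pics/top0.png');b=cv2.imread('pics/side0.png')
c=cv2.resize(a[160:340,110:430],(800,450),interpolation=cv2.INTER_CUBIC)
cv2.imwrite('pics/topc.png',c)
E
```

```text
(no output)
```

View pics/topc.png

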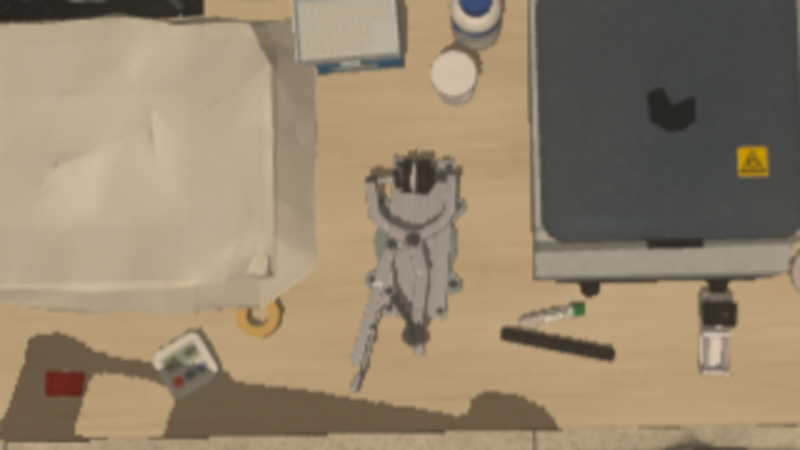

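View pics/side0.png

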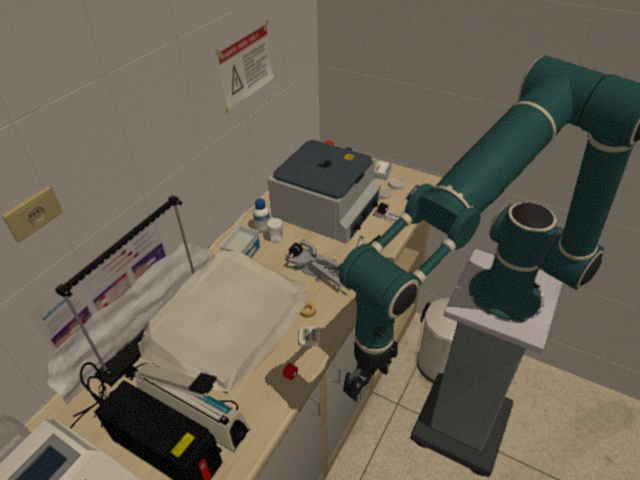

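The top view shows the press with a black drum in its jaws at crop (416,172). The rack is at (716,340), with its far cell full and the near one empty, and the red look-alike is at far left (65,383). I'll move over the press for a close wrist view.

Emit:
drive_tool:
  rows:
    - [0,0,-5.3,-0.021,-0.0286,-0.006,1]
    - [0,0,-5.3,-0.021,-0.0286,-0.006,1]
    - [0,0,-5.3,-0.021,-0.0286,-0.006,1]
    - [0,0,0,-0.021,-0.0286,-0.006,1]
    - [0,0,0,-0.021,-0.0286,-0.006,1]
    - [0,0,0,-0.021,-0.0286,-0.006,1]
    - [0,0,0,-0.021,-0.0286,-0.006,1]
    - [0,0,0,-0.021,-0.0286,-0.006,1]

```text
time: 1.22
tool_pos: [0.3367, 0.409, 0.2799]
tcp_rot: [-0.0, 3.141, 0.001]
wrist_force: [0.2, -0.4, 0.6]
width: 1.006
grip_force: 0.0
```

Emit:
drive_tool:
  rows:
    - [0,0,0,-0.021,-0.0286,-0.006,1]
    - [0,0,0,-0.021,-0.0286,-0.006,1]
    - [0,0,0,-0.021,-0.0286,-0.006,1]
    - [0,0,0,-0.021,-0.0286,-0.006,1]
    - [0,0,0,-0.021,-0.0286,-0.006,1]
    - [0,0,0,-0.021,-0.0286,-0.006,1]
    - [0,0,0,-0.021,-0.0286,-0.006,1]
    - [0,0,0,-0.01,-0.0286,-0.006,1]

```text
time: 1.88
tool_pos: [0.4948, 0.1798, 0.3277]
tcp_rot: [0.002, 3.14, 0.0]
wrist_force: [0.2, -0.3, 0.1]
width: 0.996
grip_force: 0.0
```

```bash
python3 - <<'E'
from h import *
p=cam('wrist');save(p,'w1');print(p['st']['tool_pos'],p['st']['q'],T(p).round(3).tolist())
np.set_printoptions(suppress=True)
print(R.from_rotvec(p['st']['tcp_rot']).as_matrix().round(3))
for k in ['press','pliers','handle','lever_tab','jaw_pad','cassette']:
    for m in masks_of(p,k)[:3]:
        ys,xs=np.nonzero(m['mask']);c=(xs.mean(),ys.mean())
        print(k,round(m['score'],2),m['bbox'],np.round(c),px2w(p,c,.04)[0].round(3))
E
```

```text
[0.49479633 0.17982121 0.3277399 ] [ 3.01538819e-01 -6.65512181e-02  1.78954738e+00 -4.12541566e-04
  1.41720694e+00 -1.26821727e+00] [[0.0, -0.947, -0.32, 0.412], [1.0, 0.0, -0.0, 0.181], [0.0, -0.32, 0.947, 0.47], [0.0, 0.0, 0.0, 1.0]]
[[-1.     0.001  0.001]
 [ 0.001  1.     0.   ]
 [-0.001  0.    -1.   ]]
press 0.9 [284.2, 133.3, 392.5, 326.6] [332. 247.] [0.567 0.19  0.04 ]
pliers 0.72 [286.7, 133.1, 387.5, 327.6] [333. 246.] [0.566 0.191 0.04 ]
pliers 0.33 [314.9, 302.7, 338.3, 336.0] [323. 319.] [0.675 0.179 0.04 ]
handle 0.72 [327.4, 133.8, 391.4, 265.5] [363. 204.] [0.51  0.228 0.04 ]
lever_tab 0.75 [357.5, 135.0, 388.5, 212.4] [375. 161.] [0.459 0.241 0.04 ]
cassette 0.74 [624.4, 133.2, 637.3, 158.5] [635. 150.] [0.445 0.55  0.04 ]
cassette 0.57 [316.3, 304.5, 338.2, 336.3] [323. 319.] [0.675 0.179 0.04 ]
```

View pics/w1.png

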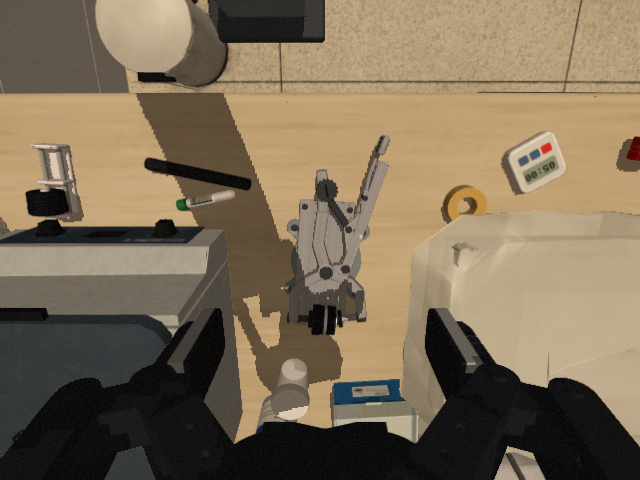

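The wrist view shows the fixed handle tip at about (322,172), the lever tab at (384,143), the jaw pivot at about (326,272) and the cassette at (323,319). The rack's empty near cell is at (52,165). Next I'll enlarge the pliers and the rack.

```bash
python3 - <<'E'
import cv2,numpy as np
a=cv2.imread('pics/w1.png')
b=cv2.resize(a[125:345,270:405],None,fx=2.7,fy=2.7,interpolation=cv2.INTER_CUBIC)
c=cv2.resize(a[130:240,10:120],None,fx=3.6,fy=3.6,interpolation=cv2.INTER_CUBIC)
o=np.zeros((600,780,3),np.uint8);o[:b.shape[0],:b.shape[1]]=b;o[:396,370:766]=c
cv2.imwrite('pics/w1c.png',o)
E
```

```text
(no output)
```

View pics/w1c.png

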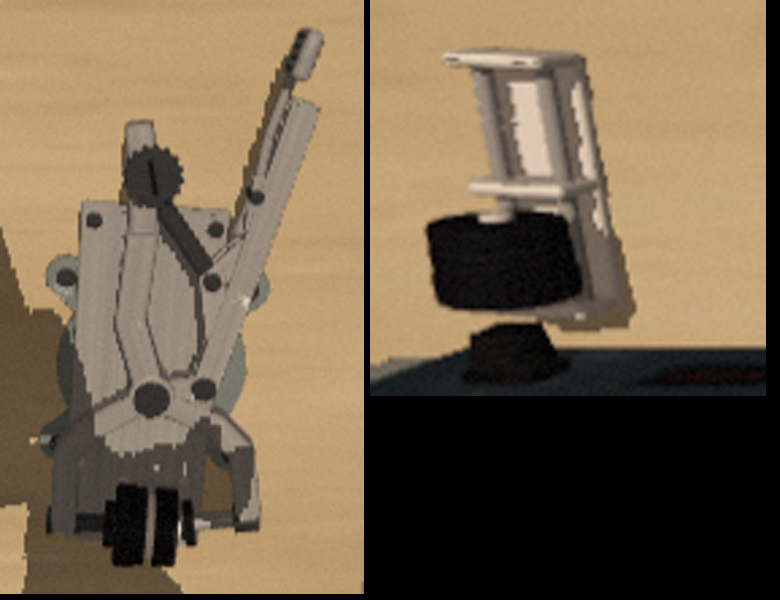

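```bash
python3 - <<'E'
from h import *
np.set_printoptions(suppress=True)
p=cam('wrist')
A={'pivot':(152,399,.05),'ftip':(140,122,.046),'ftipL':(123,135,.046),'plateUL':(82,203,.013),'plateUR':(231,210,.013),'hpin':(204,389,.048),'hend_in':(286,98,.046),'hend_out':(320,108,.046),'tab':(304,53,.059),'tabtop':(310,32,.059),'tabbot':(297,76,.059),'outer_mid':(268,250,.046),'cassL':(105,525,.04),'cassR':(186,525,.04),'cassTop':(145,483,.058),'cassBot':(145,567,.038),'disc':(153,176,.05)}
B={'rTL':(443,58,.024),'rTR':(583,55,.024),'mL':(470,187,.024),'mR':(597,187,.024),'plateR_bot':(633,325,.0)}
for D,o,s in((A,(270,125),2.7),(B,(10-370/3.6,130),3.6)):
    for k,(u,v,z) in D.items(): print(k,px2w(p,(u/s+o[0],v/s+o[1]),z)[0].round(4))
E
```

```text
pivot [0.5961 0.1859 0.05  ]
ftip [0.4653 0.1802 0.046 ]
ftipL [0.471  0.1727 0.046 ]
plateUL [0.5087 0.1517 0.013 ]
plateUR [0.512  0.2243 0.013 ]
hpin [0.5917 0.2108 0.048 ]
hend_in [0.4549 0.2439 0.046 ]
hend_out [0.4591 0.259  0.046 ]
tab [0.4351 0.2486 0.059 ]
tabtop [0.4266 0.2507 0.059 ]
tabbot [0.4444 0.2462 0.059 ]
outer_mid [0.5233 0.2389 0.046 ]
cassL [0.6711 0.162  0.04  ]
cassR [0.671  0.2037 0.04  ]
cassTop [0.6369 0.1826 0.058 ]
cassBot [0.6975 0.1826 0.038 ]
disc [0.4885 0.186  0.05  ]
rTL [ 0.439 -0.178  0.024]
rTR [ 0.4381 -0.1296  0.024 ]
mL [ 0.483  -0.1799  0.024 ]
mR [ 0.483  -0.1348  0.024 ]
plateR_bot [ 0.5399 -0.1499  0.    ]
```

Emit:
drive_tool:
  rows:
    - [0,0,0,0.002,0.0053,0.033,1]
    - [0,0,0,0.002,0.0053,0.033,1]
    - [0,0,0,0.002,0.0053,0.033,1]
    - [0,0,0,0.002,0.0053,0.033,1]
    - [0,0,0,0.002,0.0053,0.033,1]
    - [0,0,0,0.002,0.0053,0.033,1]
    - [0,0,4,0,0,0,1]
    - [0,0,4,0,0,0,1]

```text
time: 2.95
tool_pos: [0.4774, 0.2138, 0.1255]
tcp_rot: [-0.22, -3.127, 0.005]
wrist_force: [-0.1, -0.9, 1.4]
width: 1.005
grip_force: 0.0
```

```bash
python3 - <<'E'
from h import *
np.set_printoptions(suppress=True)
p=cam('wrist');s=p['st'];save(p,'w2');print(s['time'],s['tool_pos'],R.from_rotvec(s['tcp_rot']).as_matrix().round(3)[:,:2].T)
E
```

```text
2.95 [0.47743318 0.21383079 0.12552448] [[-0.99   0.14   0.006]
 [ 0.14   0.99  -0.003]]
```

View pics/w2.png

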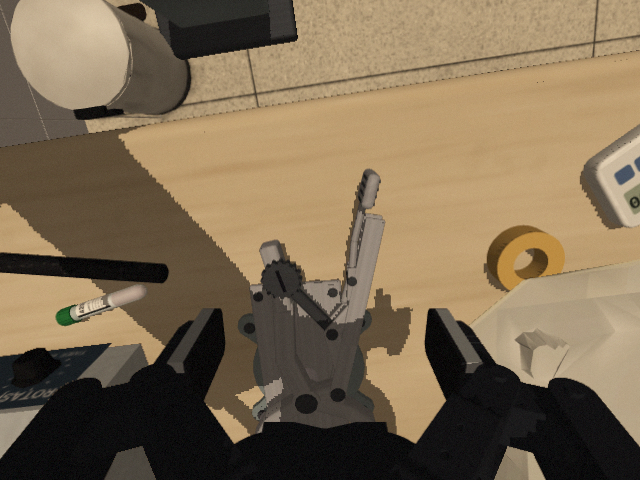

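The view shows the fixed handle tip at (271,243) with its outer corner at (261,247), the moving handle's end outer corner at (384,218), the tab at (370,188), the pivot at (307,404) and the handle pin at (338,395).

```bash
python3 - <<'E'
from h import *
np.set_printoptions(suppress=True)
p=cam('wrist')
A={'pivot':(307,404,.05),'ftip':(271,243,.046),'ftipL':(261,247,.046),'fLlow':(266,275,.046),'hpin':(338,395,.048),'hend_in':(364,214,.046),'hend_out':(384,218,.046),'houtmid':(368,300,.046),'tab':(370,188,.059),'disc':(281,279,.05)}
for k,(u,v,z) in A.items(): print(k,px2w(p,(u,v),z)[0].round(4))
for z in (0.0,-.013): print(w2px(p,[p['st']['tool_pos']+R.from_rotvec(p['st']['tcp_rot']).apply([x,y,z]) for x in(-.011,.011) for y in(-.0425,.0425)]).round())
E
```

```text
pivot [0.6015 0.1834 0.05  ]
ftip [0.4688 0.1801 0.046 ]
ftipL [0.4706 0.1729 0.046 ]
fLlow [0.4913 0.1722 0.046 ]
hpin [0.5981 0.2082 0.048 ]
hend_in [0.4578 0.2439 0.046 ]
hend_out [0.4623 0.2565 0.046 ]
houtmid [0.5205 0.2399 0.046 ]
tab [0.4389 0.2482 0.059 ]
disc [0.494  0.1827 0.05  ]
[[232. 332.]
 [414. 332.]
 [228. 289.]
 [418. 289.]]
[[224. 349.]
 [421. 349.]
 [219. 304.]
 [426. 304.]]
```

Emit:
drive_tool:
  rows:
    - [0,0,0,-0.01,-0.002,0.035,1]
    - [0,0,0,0,0,0.03,1]
    - [0,0,0,0,0,0.016,1]
    - [0,0,0,0,0,0.005,1]
    - [0,0,0,0,0,0.005,1]
    - [0,0,0,0,0,0.004,1]
    - [0,0,0,0,0,0,1]

```text
time: 3.63
tool_pos: [0.4912, 0.2105, 0.0349]
tcp_rot: [0.218, 3.133, 0.001]
wrist_force: [0.2, 0.0, -0.0]
width: 0.999
grip_force: 0.0
```

Emit:
drive_tool:
  rows:
    - [0,0,0,0.003,0,0.005,1]
    - [0,0,0,0,0,0.005,1]
    - [0,0,0,0,0,0.005,1]
    - [0,0,0,0,0,0.005,1]
    - [0,0,0,0,0,0.003,1]
    - [0,0,0,0,0,0,1]

```text
time: 4.13
tool_pos: [0.4871, 0.2101, 0.0103]
tcp_rot: [-0.22, -3.133, 0.001]
wrist_force: [1.7, -2.4, -1.8]
width: 1.001
grip_force: 1.3
```

Emit:
drive_tool:
  force: 20
  rows:
    - [0,0,0,0,0,0,0.97]
    - [0,0,0,0,0,0,0.94]
    - [0,0,0,0,0,0,0.91]
    - [0,0,0,0,0,0,0.88]
    - [0,0,0,0,0,0,0.85]
    - [0,0,0,0,0,0,0.82]

```text
time: 4.63
tool_pos: [0.488, 0.2099, 0.0125]
tcp_rot: [-0.221, -3.134, 0.001]
wrist_force: [-1.6, -7.3, 10.0]
width: 0.82
grip_force: 14.9
```

Emit:
drive_tool:
  rows:
    - [0,0,0,0,0,-0.0005,0.8]
    - [0,0,-0.5,0,0,-0.0005,0.78]
    - [0,0,-0.5,0,0,-0.0005,0.76]
    - [0,0,-0.5,0,0,-0.0005,0.74]
    - [0,0,-0.5,0,0,-0.0005,0.72]
    - [0,0,-0.5,0,0,-0.0005,0.7]

```text
time: 5.13
tool_pos: [0.4875, 0.2092, 0.0145]
tcp_rot: [-0.152, -3.137, 0.003]
wrist_force: [0.8, -8.6, 0.7]
width: 0.7
grip_force: 11.2
```

Emit:
drive_tool:
  rows:
    - [0,0,-0.5,0,-0.0008,0,0.68]
    - [0,0,-0.5,0,-0.0008,0,0.66]
    - [0,0,-0.5,0,-0.0008,0,0.64]
    - [0,0,-0.5,0,-0.0008,0,0.62]
    - [0,0,0,0,-0.0008,0,0.6]
    - [0,0,0,0,-0.0008,0,0.58]

```text
time: 5.63
tool_pos: [0.4873, 0.2055, 0.015]
tcp_rot: [-0.097, -3.14, -0.0]
wrist_force: [-1.2, -1.6, 3.0]
width: 0.579
grip_force: 2.9
```

Emit:
drive_tool:
  rows:
    - [0,0,0,0,-0.0004,0,0.57]
    - [0,0,0,0,-0.0004,0,0.56]
    - [0,0,0,0,-0.0004,0,0.55]
    - [0,0,0,0,-0.0004,0,0.54]

```text
time: 5.97
tool_pos: [0.4874, 0.2039, 0.0144]
tcp_rot: [0.097, 3.14, -0.0]
wrist_force: [0.1, -4.3, 2.2]
width: 0.54
grip_force: 1.5
```

Emit:
drive_tool:
  rows:
    - [0,0,0,0,0,0,0.53]
    - [0,0,0,0,0,0,0.52]
    - [0,0,0,0,0,0,0.51]
    - [0,0,0,0,0,0,0.5]

```text
time: 6.3
tool_pos: [0.4873, 0.2036, 0.0144]
tcp_rot: [0.096, 3.14, -0.001]
wrist_force: [-0.5, -6.8, 4.2]
width: 0.499
grip_force: 6.1
```

Emit:
drive_tool:
  rows:
    - [0,0,0,0,-0.0005,0,0.49]
    - [0,0,0,0,-0.0005,0,0.48]
    - [0,0,0,0,-0.0005,0,0.47]
    - [0,0,0,0,-0.0005,0,0.46]

```text
time: 6.63
tool_pos: [0.4872, 0.203, 0.0147]
tcp_rot: [0.098, 3.14, 0.003]
wrist_force: [-1.4, 2.3, 5.0]
width: 0.479
grip_force: 19.6
```

Emit:
drive_tool:
  rows:
    - [0,0,0,0,0,0,0.6]
    - [0,0,0,0,0,0,0.8]
    - [0,0,0,0,0,0,0.8]
    - [0,0,0,0,0,-0.02,0.8]
    - [0,0,0,0,0,-0.03,0.8]
    - [0,0,0,0,0,-0.04,0.8]
    - [0,0,0,0,0,-0.03,0.8]
    - [0,0,0,0,0,0,0.8]

```text
time: 7.3
tool_pos: [0.492, 0.204, 0.1416]
tcp_rot: [0.096, 3.128, 0.008]
wrist_force: [1.2, 0.8, 1.0]
width: 0.802
grip_force: 0.0
```

```bash
python3 - <<'E'
from h import *
p=cam('wrist');s=p['st'];print(s['tool_pos'],s['tcp_rot'],s['width'])
i=p['color'][:,:,::-1][150:440,180:480]
cv2.imwrite('pics/w3.png',cv2.resize(i,None,fx=2,fy=2,interpolation=cv2.INTER_CUBIC))
E
```

```text
[0.49200748 0.20396162 0.1416088 ] [0.09580672 3.12822335 0.00751556] 0.8015355061263633
```

View pics/w3.png

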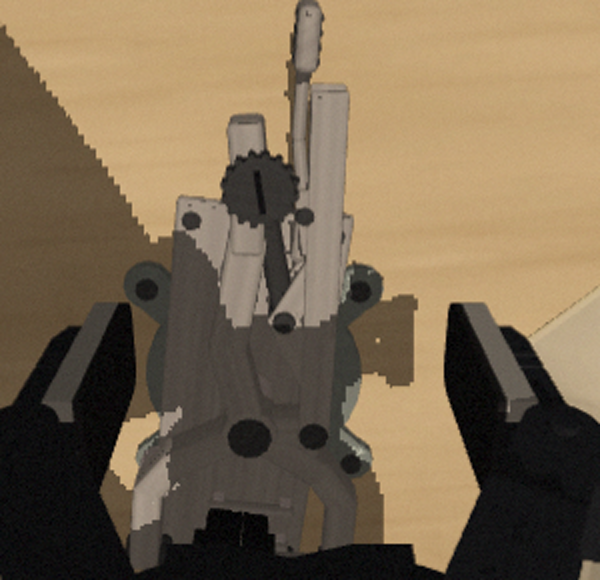

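The handles are locked: they lie nearly parallel, and the cassette halves look closed. The tab is at about (334,169), the moving handle's end at (345,193), and the fixed handle's tip at (303,208).

```bash
python3 - <<'E'
from h import *
np.set_printoptions(suppress=True)
p=cam('wrist');s=p['st'];print(s['tool_pos'],R.from_rotvec(s['tcp_rot']).as_matrix().round(3)[:,:2].T)
A={'pivot':(250,438,.05),'ftip':(248,118,.046),'ftipR':(265,122,.046),'tabtop':(307,2,.059),'tabbot':(309,73,.059),'tabin_l':(294,35,.059),'tabout_r':(322,35,.059),'hend_in':(311,86,.046),'hend_out':(350,86,.046),'hout2':(345,210,.046),'cassT':(240,510,.058),'cassL':(207,545,.04),'cassR':(275,545,.04)}
for k,(u,v,z) in A.items(): print(k,px2w(p,(u/2+180,v/2+150),z)[0].round(4))
E
```

```text
[0.49044183 0.20338739 0.13868473] [[-0.998  0.061 -0.008]
 [ 0.061  0.998  0.004]]
pivot [0.5937 0.1828 0.05  ]
ftip [0.4652 0.1921 0.046 ]
ftipR [0.4669 0.1977 0.046 ]
tabtop [0.4268 0.2138 0.059 ]
tabbot [0.4486 0.2133 0.059 ]
tabin_l [0.4365 0.2093 0.059 ]
tabout_r [0.437  0.2179 0.059 ]
hend_in [0.4555 0.214  0.046 ]
hend_out [0.4563 0.2271 0.046 ]
hout2 [0.5009 0.2239 0.046 ]
cassT [0.6217 0.177  0.058 ]
cassL [0.6576 0.1583 0.04  ]
cassR [0.6595 0.1881 0.04  ]
```

Emit:
drive_tool:
  rows:
    - [0,0,0,0.028,-0.009,0,0.4]
    - [0,0,0,0.027,-0.009,0,0]
    - [0,0,0,0,0,0,0]
    - [0,0,0,0,0,0,0]
    - [0,0,0,0,0,0.03,0]
    - [0,0,0,0,0,0.02,0]
    - [0,0,0,0,0,0.015,0]
    - [0,0,0,0,0,0,0]

```text
time: 8.07
tool_pos: [0.4284, 0.1864, 0.065]
tcp_rot: [-0.096, -3.133, 0.005]
wrist_force: [0.0, -0.3, 0.8]
width: -0.003
grip_force: 0.0
```

Emit:
drive_tool:
  rows:
    - [0,0,0,-0.004,0,0.012,0]
    - [0,0,0,0,0,0.012,0]
    - [0,0,0,0,0,0.011,0]
    - [0,0,0,0,0,0,0]
    - [0,0,0,0,0.002,0,0]
    - [0,0,0,0,0.002,0,0]
    - [0,0,0,0,0.002,0,0]
    - [0,0,0,0,0,0,0]

```text
time: 8.73
tool_pos: [0.4363, 0.1939, 0.0352]
tcp_rot: [0.096, 3.138, 0.001]
wrist_force: [0.0, 0.3, -0.1]
width: -0.001
grip_force: 0.0
```

Emit:
drive_tool:
  rows:
    - [0,0,0,0.002,0.002,0.004,0]
    - [0,0,0,0,0.002,0,0]
    - [0,0,0,0,0.002,0,0]
    - [0,0,0,0,0.002,0,0]
    - [0,0,0,0,0.002,0,0]
    - [0,0,0,0,0.002,0,0]

```text
time: 9.23
tool_pos: [0.4339, 0.2053, 0.0302]
tcp_rot: [-0.096, -3.14, 0.001]
wrist_force: [-0.8, -1.8, 0.3]
width: -0.002
grip_force: 0.8
```

Contact. I'll keep pulling outward.

Emit:
drive_tool:
  rows:
    - [0,0,0,0,0.002,0,0]
    - [0,0,0,0,0.002,0,0]
    - [0,0,0,0,0.002,0,0]
    - [0,0,0,0,0.002,0,0]
    - [0,0,0,0,0.002,0,0]

```text
time: 9.65
tool_pos: [0.4352, 0.2158, 0.0305]
tcp_rot: [0.096, 3.139, 0.001]
wrist_force: [-0.1, 1.2, -0.4]
width: -0.004
grip_force: 0.0
```

Emit:
drive_tool:
  rows:
    - [0,0,0,0,0.002,0,0]
    - [0,0,0,0,0.002,0,0]
    - [0,0,0,0,0.002,0,0]
    - [0,0,0,0,0.002,0,0]
    - [0,0,0,0,0,0,0]

```text
time: 10.07
tool_pos: [0.4354, 0.2237, 0.0304]
tcp_rot: [0.096, 3.14, 0.0]
wrist_force: [-0.0, -0.0, -0.5]
width: 0.002
grip_force: 0.0
```

Emit:
drive_tool:
  rows:
    - [0,0,0,0,-0.008,0,0]
    - [0,0,0,0,0,-0.03,0]
    - [0,0,0,0,0,-0.04,0.3]
    - [0,0,-3.5,-0.025,-0.008,-0.03,1]
    - [0,0,0,-0.035,-0.008,-0.02,1]
    - [0,0,0,-0.036,-0.01,-0.02,1]
    - [0,0,0,-0.036,-0.01,-0.02,1]
    - [0,0,0,-0.015,0,-0.02,1]

```text
time: 10.73
tool_pos: [0.5837, 0.1754, 0.2109]
tcp_rot: [0.004, 3.139, -0.001]
wrist_force: [0.2, 0.3, 0.1]
width: 0.851
grip_force: 0.0
```

```bash
python3 - <<'E'
from h import *
p=cam('wrist');s=p['st'];print(s['tool_pos'],s['tcp_rot'],s['width'])
i=p['color'][:,:,::-1]
cv2.imwrite('pics/w4.png',i)
for m in masks_of(p,'cassette')[:2]: print(m['score'],m['bbox'])
b=w2px(p,[[.671,.172,.038],[.597,.184,.05]]).round();print(b)
u,v=b[0].astype(int);u=max(160,min(480,u));v=min(v,355)
cv2.imwrite('pics/w4c.png',cv2.resize(i[v-180:v+120,u-150:u+150],None,fx=2,fy=2,interpolation=cv2.INTER_CUBIC));print(u-150,v-180)
E
```

```text
[0.58368547 0.17544233 0.2109183 ] [ 3.52636855e-03  3.13877189e+00 -1.45375853e-03] 0.8509580817097789
0.88 [302.8, 281.8, 335.3, 323.1]
0.58 [386.0, 26.2, 452.8, 154.8]
[[321. 299.]
 [333. 232.]]
171 119
```

View pics/w4c.png

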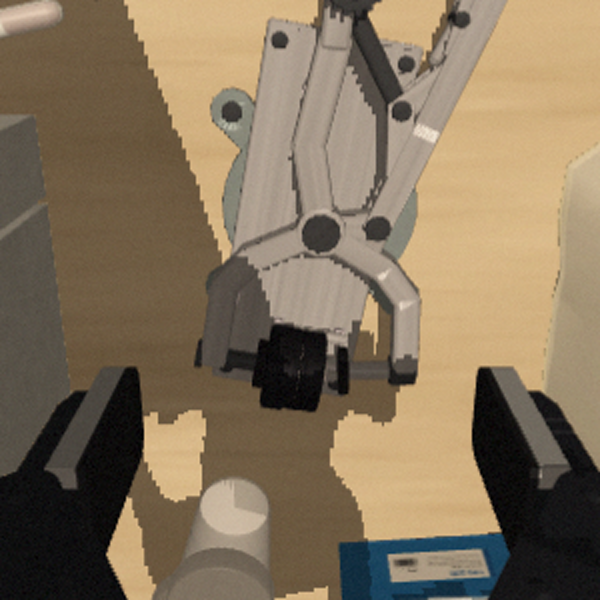

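The jaws are open and the black cassette lies closed in the nest, centred at about (320,300) in the full picture. The red look-alike is far away at the left of the bench. I'll fit the drum model to the mask.

```bash
cat >> h.py <<'E'
from scipy.optimize import minimize
def cyl(x,y,z,t,r=.02,h=.014):
    a=np.linspace(0,2*np.pi,40);out=[]
    for e in(-h,h):
        lx=r*np.cos(a);ly=np.full(40,e)
        out.append(np.c_[x+lx*np.cos(t)-ly*np.sin(t),y+lx*np.sin(t)+ly*np.cos(t),z+r*np.sin(a)])
    return np.vstack(out)
def iou(p,m,P):
    q=cv2.convexHull((w2px(p,P)*16).astype(np.int32));k=np.zeros((480,640),np.uint8)
    cv2.fillConvexPoly(k,q,1,cv2.LINE_8,4);k=k>0
    return (k&m).sum()/(k|m).sum()
E
python3 - <<'E'
from h import *
np.set_printoptions(suppress=True)
p=cam('wrist')
M=masks_of(p,'cassette')[0];m=M['mask'];print(M['score'],M['bbox'],m.sum(), p['st']['tool_pos'])
f=lambda v:-iou(p,m,cyl(v[0],v[1],.038,v[2]))
for t0 in(-.16,-.1):
    r=minimize(f,[.671,.172,t0],method='Nelder-Mead',options=dict(initial_simplex=[[.671,.172,t0],[.68,.172,t0],[.671,.18,t0],[.671,.172,t0+.15]]));print(r.x.round(4),r.fun)
o=(171,119);A={'pivot':(322,232,.05),'UL':(270,20,.013),'UR':(423,47,.013),'Lb':(243,215,.013)}
for k,(u,v,z) in A.items(): print(k,px2w(p,(u/2+o[0],v/2+o[1]),z)[0].round(4))
E
```

```text
0.85 [300.6, 275.3, 334.4, 319.1] 1205 [0.58514937 0.17726595 0.2140829 ]
[ 0.6743  0.1689 -0.1334] -0.9542536115569823
[ 0.6743  0.1688 -0.1338] -0.9528
pivot [0.603  0.1852 0.05  ]
UL [0.5117 0.1614 0.013 ]
UR [0.5239 0.233  0.013 ]
Lb [0.606 0.146 0.013]
```

Emit:
drive_tool:
  rows:
    - [0,0,7.1,0,0,0,0.7]
    - [0,0,7.1,0,0,0,0.7]
    - [0,0,7.1,0,0,0,0.7]
    - [0,0,7.1,0,0,0,0.7]
    - [0,0,7.1,0,0,0,0.7]
    - [0,0,7.1,0,0,0,0.7]
    - [0,0,7.1,0,0,0,0.7]
    - [0,0,7.1,0,0,0,0.7]

```text
time: 11.6
tool_pos: [0.577, 0.1779, 0.2071]
tcp_rot: [-1.5, -2.756, 0.005]
wrist_force: [-0.5, -0.3, -0.5]
width: 0.705
grip_force: 0.0
```

Emit:
drive_tool:
  rows:
    - [0,0,7.1,0,0,0,0.7]
    - [0,0,7.1,0,0,0,0.7]
    - [0,0,7.1,0,0,0,0.7]
    - [0,0,7.1,0,0,0,0.7]
    - [0,0,7.1,0,0,0,0.7]
    - [0,0,6.7,0.003,0.03,0.02,0.7]
    - [0,0,0,0.002,0.03,0.02,0.7]
    - [0,0,0,0.002,0.03,0.02,0.7]

```text
time: 12.27
tool_pos: [0.6682, 0.1748, 0.1476]
tcp_rot: [-2.387, -2.041, 0.003]
wrist_force: [0.7, -0.4, -0.6]
width: 0.703
grip_force: 0.0
```

```bash
python3 - <<'E'
from h import *
np.set_printoptions(suppress=True)
p=cam('wrist');s=p['st'];Rm=R.from_rotvec(s['tcp_rot']).as_matrix();print(s['time'],s['tool_pos'],Rm[:,:2].T.round(3),s['q'].round(2),s['wrist_force'])
for M in masks_of(p,'cassette')[:2]:
    m=M['mask'];print(M['score'],M['bbox'],m.sum())
    f=lambda v:-iou(p,m,cyl(v[0],v[1],.038,v[2]))
    r=minimize(f,[.6745,.1695,-.16],method='Nelder-Mead',options=dict(initial_simplex=[[.6745,.1695,-.16],[.684,.1695,-.16],[.6745,.178,-.16],[.6745,.1695,0]]));print(r.x.round(4),r.fun)
for X in([.6745,.1695],):
    print('tool delta',(np.array([*X,.03])-s['tool_pos'])@Rm)
save(p,'w5')
E
```

```text
12.2667 [0.66823146 0.17477933 0.14762822] [[ 0.155  0.988 -0.001]
 [ 0.988 -0.155 -0.002]] [0.22 0.35 1.65 0.   1.14 0.38] [ 0.69096879 -0.3827912  -0.55824469]
0.61 [310.0, 217.9, 363.8, 268.3] 2541
[ 0.6753  0.1687 -0.1543] -0.9411764705882353
tool delta [-0.00414586  0.00729601  0.11761439]
```

View pics/w5.png

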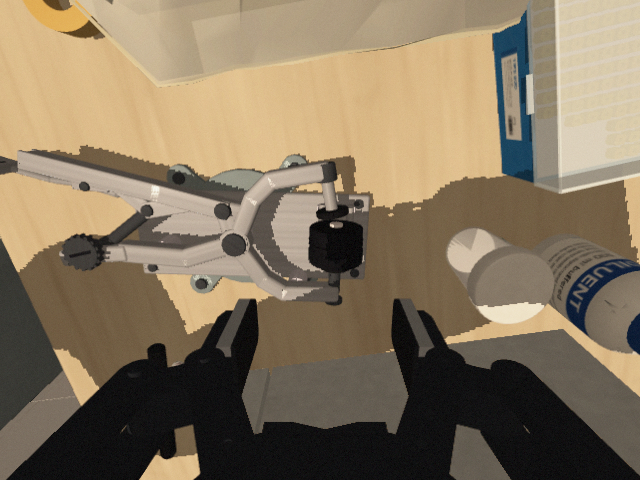

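The cassette is in the nest at about (335,245), midway between the open fingers, and the cup is well clear. I'll descend.

Emit:
drive_tool:
  rows:
    - [0,0,0,-0.0045,0.0078,0.03,0.7]
    - [0,0,0,0,0,0.03,0.7]
    - [0,0,0,0,0,0.025,0.7]
    - [0,0,0,0,0,0.015,0.7]
    - [0,0,0,0,0,0.012,0.7]
    - [0,0,0,0,0,0.008,0.7]
    - [0,0,0,0,0,0.006,0.7]
    - [0,0,0,0,0,0,0.7]

```text
time: 13.03
tool_pos: [0.6765, 0.1688, 0.0233]
tcp_rot: [-2.389, -2.04, 0.001]
wrist_force: [-0.9, -0.1, -0.0]
width: 0.695
grip_force: 0.0
```

Emit:
drive_tool:
  force: 25
  rows:
    - [0,0,0,0,0,0.003,0.62]
    - [0,0,0,0,0,0,0.56]
    - [0,0,0,0,0,0,0.52]
    - [0,0,0,0,0,0,0.48]
    - [0,0,0,0,0,0,0.44]
    - [0,0,0,0,0,0,0.4]
    - [0,0,0,0,0,0,0.4]

```text
time: 13.62
tool_pos: [0.677, 0.1689, 0.0216]
tcp_rot: [-2.389, -2.04, -0.0]
wrist_force: [-4.1, 0.3, 5.4]
width: 0.459
grip_force: 24.8
```

Emit:
drive_tool:
  rows:
    - [0,0,0,0,0,-0.004,0.4]
    - [0,0,0,0,0,-0.008,0.4]
    - [0,0,0,0,0,-0.015,0.4]
    - [0,0,0,0,0,-0.025,0.4]
    - [0,0,0,0,0,-0.035,0.4]
    - [0,0,0,0,0,-0.04,0.4]
    - [0,0,0,0,0,-0.04,0.4]
    - [0,0,0,0,0,-0.03,0.4]

```text
time: 14.28
tool_pos: [0.6785, 0.1685, 0.2235]
tcp_rot: [2.387, 2.038, 0.007]
wrist_force: [1.0, -0.6, -0.1]
width: 0.462
grip_force: 25.6
```

Emit:
drive_tool:
  rows:
    - [0,0,-7,0,-0.02,0,0.4]
    - [0,0,-7,0,-0.02,0,0.4]
    - [0,0,-7,0,-0.02,0,0.4]
    - [0,0,-7,0,-0.02,0,0.4]
    - [0,0,-7,0,-0.02,0,0.4]
    - [0,0,-7,0,-0.02,0,0.4]
    - [0,0,-7,0,-0.02,0,0.4]
    - [0,0,-7,0,-0.02,0,0.4]

```text
time: 14.95
tool_pos: [0.5281, 0.1273, 0.2192]
tcp_rot: [1.141, 2.925, 0.001]
wrist_force: [-0.6, -0.1, 0.3]
width: 0.458
grip_force: 25.7
```

Emit:
drive_tool:
  rows:
    - [0,0,-7,0,-0.03,0,0.4]
    - [0,0,-7,0,-0.03,0,0.4]
    - [0,0,-7,0,-0.03,0,0.4]
    - [0,0,-7,0,-0.03,0,0.4]
    - [0,0,-7,0,-0.03,0,0.4]
    - [0,0,-7,0,-0.03,0,0.4]
    - [0,0,0,0,-0.035,0,0.4]
    - [0,0,0,0,-0.035,0,0.4]

```text
time: 15.62
tool_pos: [0.4513, -0.1019, 0.2195]
tcp_rot: [0.033, 3.139, -0.002]
wrist_force: [1.0, -0.2, -0.4]
width: 0.463
grip_force: 25.6
```

Emit:
drive_tool:
  rows:
    - [0,0,0,0,-0.03,0,0.4]
    - [0,0,0,0,0,0,0.4]

```text
time: 15.78
tool_pos: [0.451, -0.1353, 0.2195]
tcp_rot: [0.042, 3.139, -0.007]
wrist_force: [0.8, -0.6, -0.6]
width: 0.458
grip_force: 25.6
```

```bash
python3 - <<'E'
from h import *
np.set_printoptions(suppress=True)
p=cam('wrist');s=p['st'];Rm=R.from_rotvec(s['tcp_rot']).as_matrix();print(s['time'],s['tool_pos'],Rm[:,:2].T.round(3),s['q'].round(2))
for k in('rack','cassette','cassette_done'):
  for M in masks_of(p,k)[:3]: print(k,M['score'],M['bbox'])
b=w2px(p,[[.46,-.155,.024]])[0];print(b)
u,v=int(np.clip(b[0],160,480)),int(np.clip(b[1],130,350))
i=p['color'][:,:,::-1][v-120:v+120,u-150:u+150];print(u-150,v-120)
cv2.imwrite('pics/w6.png',cv2.resize(i,None,fx=2.5,fy=2.5,interpolation=cv2.INTER_CUBIC))
E
```

```text
15.7833 [ 0.45102533 -0.13526827  0.21951794] [[-1.     0.027 -0.003]
 [ 0.027  1.    -0.004]] [-0.34 -0.12  2.04 -0.    1.22 -1.88]
rack 0.9 [275.1, 195.3, 313.7, 251.4]
cassette 0.87 [277.9, 284.0, 375.7, 399.2]
cassette 0.37 [273.4, 251.6, 312.2, 290.4]
cassette_done 0.42 [541.0, 248.8, 640.0, 407.8]
[304.8184866  218.12591352]
154 98
```

View pics/w6.png

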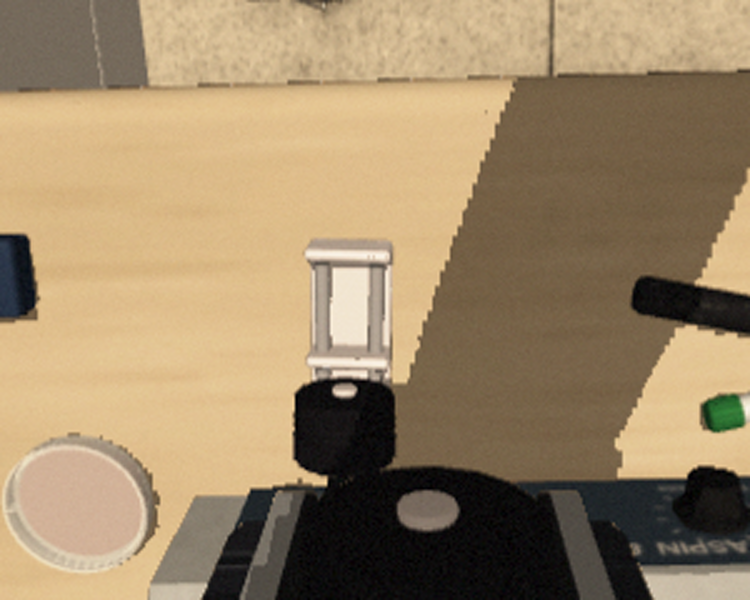

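The rack's front wall top is at about (306–392, 250–262) in the crop and the middle wall at about (306–392, 355–370). The cassette hangs between the fingers, clear of the rack, and the done one is in the far cell.

```bash
python3 - <<'E'
from h import *
np.set_printoptions(suppress=True)
p=cam('wrist');s=p['st'];Rm=R.from_rotvec(s['tcp_rot']).as_matrix()
A={'fo_L':(308,242,.0),'fo_R':(392,240,.0),'ft_L':(306,252,.024),'ft_R':(392,249,.024),'fi_L':(308,263,.024),'fi_R':(392,262,.024),'m_L':(307,356,.024),'m_R':(392,355,.024),'mi_L':(307,368,.024),'mi_R':(392,368,.024)}
for k,(u,v,z) in A.items(): print(k,px2w(p,(u/2.5+154,v/2.5+98),z)[0].round(4))
g=cv2.cvtColor(p['color'],cv2.COLOR_RGB2GRAY)
print(g[192:252,292].tolist())
t=p['color'];o=s['tool_pos'];print(o)
Ms=masks_of(p,'cassette')
for M in Ms[:2]:
    m=M['mask'];print(M['bbox'],M['score'])
    z=.034
    if M['bbox'][1]<270:
        f=lambda v:-iou(p,m,cyl(v[0],v[1],z,v[2]));x0=[.503,-.157,1.57]
        r=minimize(f,x0,method='Nelder-Mead',options=dict(initial_simplex=[x0,[.513,-.157,1.57],[.503,-.147,1.57],[.503,-.157,1.65]]));print('done',r.x.round(4),r.fun)
E
```

```text
fo_L [ 0.4403 -0.1777  0.    ]
fo_R [ 0.4402 -0.1429  0.    ]
ft_L [ 0.4394 -0.1753  0.024 ]
ft_R [ 0.439 -0.142  0.024]
fi_L [ 0.4438 -0.1748  0.024 ]
fi_R [ 0.4441 -0.1422  0.024 ]
m_L [ 0.4819 -0.1777  0.024 ]
m_R [ 0.4822 -0.1435  0.024 ]
mi_L [ 0.487 -0.178  0.024]
mi_R [ 0.4878 -0.1437  0.024 ]
[193, 191, 184, 166, 157, 163, 167, 223, 241, 237, 212, 146, 124, 126, 212, 231, 229, 232, 231, 231, 230, 230, 231, 231, 231, 231, 231, 231, 230, 229, 230, 232, 230, 229, 231, 231, 230, 228, 231, 231, 231, 229, 230, 230, 215, 174, 160, 158, 160, 160, 215, 237, 237, 212, 194, 224, 231, 206, 107, 16]
[ 0.45096238 -0.1298195   0.21836766]
[277.3, 282.0, 372.1, 396.8] 0.93
```

```bash
python3 - <<'E'
from h import *
np.set_printoptions(suppress=True)
p=cam('wrist');s=p['st'];Rm=R.from_rotvec(s['tcp_rot']).as_matrix();o=s['tool_pos'];print(o,Rm[:,:2].T.round(3))
g=cv2.cvtColor(p['color'],cv2.COLOR_RGB2GRAY)
for c in(285,303): print(c,g[190:250,c].tolist())
for r in(200,215,243): print(r,g[r,265:325].tolist())
for dx in(-.003,0,.003):
    P=cyl(0,0,-.0164,np.pi/2); P=P+[dx,0,0]
    q=w2px(p,P@Rm.T+o);print(dx,q.min(0).round(1),q.max(0).round(1))
for c in(284,292,300):print(g[245:260,c].tolist())
for r in(262,270):print(r,g[r,260:325].tolist())
E
```

```text
[ 0.45096764 -0.12922628  0.21796683] [[-1.     0.021 -0.   ]
 [ 0.021  1.    -0.   ]]
285 [190, 190, 193, 194, 180, 159, 160, 160, 137, 215, 241, 233, 204, 143, 124, 125, 208, 230, 230, 231, 231, 231, 231, 228, 231, 231, 231, 231, 230, 231, 231, 231, 231, 230, 231, 232, 230, 233, 230, 231, 229, 230, 230, 230, 231, 229, 211, 170, 156, 158, 159, 163, 214, 236, 234, 208, 142, 209, 230, 169]
303 [193, 194, 193, 192, 192, 159, 148, 141, 134, 130, 120, 118, 119, 124, 120, 180, 203, 198, 197, 199, 197, 198, 192, 193, 193, 192, 190, 189, 187, 189, 186, 183, 182, 182, 194, 187, 180, 180, 176, 161, 151, 147, 126, 138, 119, 134, 121, 134, 127, 122, 127, 125, 132, 147, 164, 171, 171, 170, 171, 166]
200 [191, 191, 193, 176, 227, 240, 239, 239, 240, 239, 241, 241, 241, 241, 241, 241, 241, 240, 242, 241, 241, 240, 241, 240, 240, 240, 240, 239, 238, 238, 239, 238, 237, 237, 236, 235, 233, 197, 120, 166, 192, 195, 193, 198, 194, 191, 193, 192, 195, 195, 195, 195, 190, 192, 194, 193, 191, 193, 195, 194]
215 [196, 194, 193, 194, 197, 194, 173, 183, 147, 163, 170, 164, 147, 112, 136, 231, 231, 231, 230
[... 679 characters left out ...]

[223, 158, 208, 229, 230, 141, 20, 12, 13, 20, 16, 20, 16, 10, 17]
[230, 178, 128, 133, 137, 135, 134, 92, 34, 11, 14, 8, 7, 10, 4]
262 [200, 199, 200, 197, 97, 12, 16, 21, 16, 19, 15, 20, 11, 17, 12, 14, 14, 14, 14, 17, 10, 10, 9, 7, 13, 15, 12, 12, 15, 14, 18, 17, 12, 14, 11, 10, 7, 9, 5, 15, 18, 8, 14, 5, 35, 101, 102, 104, 100, 104, 102, 100, 100, 102, 101, 101, 101, 103, 102, 100, 102, 103, 101, 102, 101]
270 [200, 198, 198, 193, 53, 12, 12, 14, 19, 21, 23, 13, 18, 15, 20, 22, 19, 18, 24, 22, 20, 25, 23, 20, 20, 18, 23, 19, 22, 25, 22, 16, 13, 8, 10, 6, 12, 6, 15, 10, 12, 13, 12, 11, 35, 105, 104, 102, 104, 104, 104, 102, 103, 100, 101, 102, 104, 105, 100, 105, 101, 105, 104, 103, 103]
```

```bash
python3 - <<'E'
from h import *
np.set_printoptions(suppress=True)
p=cam('wrist');s=p['st'];Rm=R.from_rotvec(s['tcp_rot']).as_matrix();o=s['tool_pos'];print(o,Rm[:,:2].T.round(3))
print(px2w(p,[(268.3,200.5),(302.,200.5),(269.3,243.3),(301.7,243.3),(285,198.6),(285,202.6),(285,241.6),(285,245.6)],.024).round(4))
M=masks_of(p,'cassette')[0];print(M['bbox'])
save(p,'fresh')
for dx in(-.004,-.002,0,.002):
    print(dx,w2px(p,(np.array([[dx+.0165,0,-.0164]])@Rm.T+o)).round(1))
g=cv2.cvtColor(p['color'],cv2.COLOR_RGB2GRAY)
print([(r,int(np.argmax(g[r,310:345]))+310,int(g[r,310:345].max())) for r in range(290,315)])
i=[ (r,c) for r in range(288,318) for c in range(305,350) if g[r,c]>90];print(np.mean(i,0),np.min(i,0),np.max(i,0))
# done cassette
for M in masks_of(p,'cassette_done')+masks_of(p,'cassette'):print(M['bbox'],M['score'])
X=cyl(.507,-.157,.034,np.pi/2+.03)
print(w2px(p,X).min(0),w2px(p,X).max(0))
E
```

```text
[ 0.45099114 -0.12911855  0.2178599 ] [[-1.     0.021 -0.   ]
 [ 0.021  1.    -0.   ]]
[[ 0.4408 -0.1825  0.024 ]
 [ 0.4415 -0.1499  0.024 ]
 [ 0.4847 -0.1846  0.024 ]
 [ 0.4853 -0.152   0.024 ]
 [ 0.4393 -0.1663  0.024 ]
 [ 0.4432 -0.1665  0.024 ]
 [ 0.4832 -0.1687  0.024 ]
 [ 0.4874 -0.1689  0.024 ]]
[280.9, 283.9, 373.2, 397.2]
-0.004 [[322.6 304.3]]
-0.002 [[322.6 299.9]]
0 [[322.6 295.4]]
0.002 [[322.6 290.8]]
[(290, 312, 16), (291, 317, 15), (292, 323, 14), (293, 315, 17), (294, 323, 89), (295, 324, 107), (296, 321, 111), (297, 324, 110), (298, 321, 111), (299, 319, 111), (300, 318, 110), (301, 316, 112), (302, 327, 112), (303, 335, 115), (304, 332, 120), (305, 321, 124), (306, 322, 128), (307, 322, 126), (308, 321, 126), (309, 323, 124), (310, 325, 62), (311, 315, 17), (312, 343, 17), (313, 333, 15), (314, 318, 17)]
[301.81543624 324.44630872] [295 313] [309 336]
[265.0, 250.2, 304.0, 291.4] 0.77
[63.2, 188.6, 160.3, 223.2] 0.59
[280.9, 283.9, 373.2, 397.2] 0.79
[401.9, 210.4, 530.3, 247.2] 0.29
[275.56178677 247.15132353] [317.67999237 288.80032772]
```

Emit:
drive_tool:
  rows:
    - [0,0,1.4,0,0,0,0.4]
    - [0,0,0,-0.0061,-0.0189,0.02,0.4]
    - [0,0,0,-0.0061,-0.0189,0.03,0.4]
    - [0,0,0,0,0,0.04,0.4]
    - [0,0,0,0,0,0.04,0.4]
    - [0,0,0,0,0,0.015,0.4]
    - [0,0,0,0,0,0,0.4]
    - [0,0,0,0,0,0,0.4]

```text
time: 17.0
tool_pos: [0.4606, -0.1681, 0.0718]
tcp_rot: [-0.074, -3.138, -0.001]
wrist_force: [-0.2, 0.0, 0.6]
width: 0.458
grip_force: 25.7
```

```bash
python3 - <<'E'
from h import *
np.set_printoptions(suppress=True)
cam('top');p=cam('wrist');s=p['st'];Rm=R.from_rotvec(s['tcp_rot']).as_matrix();print(s['time'],s['tool_pos'],Rm[:,:2].T.round(3),s['wrist_force'])
b=w2px(p,[[.463,-.167,.024]])[0];print(b)
u,v=int(np.clip(b[0],120,520)),int(np.clip(b[1],100,380))
i=p['color'][:,:,::-1][v-100:v+100,u-120:u+120];print(u-120,v-100)
cv2.imwrite('pics/w7.png',cv2.resize(i,None,fx=3,fy=3,interpolation=cv2.INTER_CUBIC))
E
```

```text
17.05 [ 0.46211894 -0.16870996  0.07343047] [[-0.999  0.047 -0.001]
 [ 0.047  0.999 -0.   ]] [-0.13551585 -0.48560768  0.25753562]
[326.18404051 269.39011075]
206 169
```

View pics/w7.png

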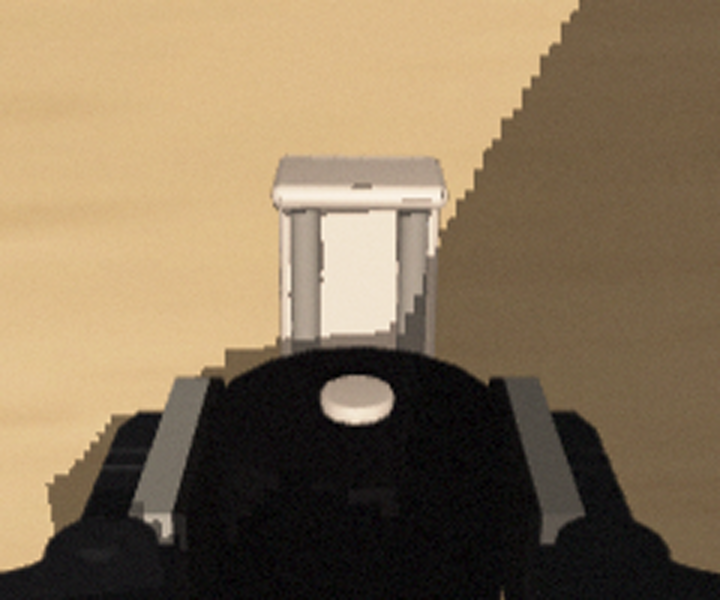

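The rack's front wall is at about (273–448, 190–209) in the crop, the empty cell lies directly behind it, and the held cassette's plug is at (357,398), in line with the rack.

```bash
python3 - <<'E'
from h import *
np.set_printoptions(suppress=True)
p=cam('wrist');s=p['st'];Rm=R.from_rotvec(s['tcp_rot']).as_matrix();o=s['tool_pos'];print(o)
X=px2w(p,[(206+c/3,169+v/3) for c,v in((273,195),(448,195),(360,188),(360,209.5),(360,155))],.024)
print(X.round(4)); print('tool',((X-o)@Rm).round(4))
for dx in(-.004,-.003,-.002,-.001,0):
    q=w2px(p,(cyl(0,0,-.0164,np.pi/2)+[dx,0,0])@Rm.T+o);f=w2px(p,np.array([[dx+.0165,0,-.0164]])@Rm.T+o)[0]
    print(dx,((q.min(0)-[206,169])*3).round(),((f-[206,169])*3).round())
E
```

```text
[ 0.46299744 -0.16904087  0.07443394]
[[ 0.4416 -0.1831  0.024 ]
 [ 0.4432 -0.1497  0.024 ]
 [ 0.441  -0.1665  0.024 ]
 [ 0.4453 -0.1666  0.024 ]
 [ 0.4345 -0.1662  0.024 ]]
tool [[ 0.0208 -0.015   0.0504]
 [ 0.0209  0.0184  0.0503]
 [ 0.0222  0.0016  0.0504]
 [ 0.0179  0.0016  0.0504]
 [ 0.0288  0.0016  0.0503]]
-0.004 [200. 356.] [350. 406.]
-0.003 [200. 350.] [350. 399.]
-0.002 [199. 344.] [350. 393.]
-0.001 [199. 338.] [350. 386.]
0 [199. 332.] [350. 379.]
```

Emit:
drive_tool:
  rows:
    - [0,0,0,0.001,0.0005,0.012,0.4]
    - [0,0,0,0,0,0.012,0.4]
    - [0,0,0,0,0,0.01,0.4]
    - [0,0,0,0,0,0.007,0.4]
    - [0,0,0,0,0,0.005,0.4]
    - [0,0,0,0,0,0.003,0.4]
    - [0,0,0,0,0,0,0.4]
    - [0,0,0,0,0,0,0.4]

```text
time: 17.82
tool_pos: [0.4605, -0.168, 0.0238]
tcp_rot: [0.073, 3.141, -0.0]
wrist_force: [-0.3, 0.7, -0.2]
width: 0.458
grip_force: 25.7
```

Emit:
drive_tool:
  rows:
    - [0,0,0,0,0,0.002,0.4]
    - [0,0,0,0,0,0.0015,0.4]
    - [0,0,0,0,0,0.0015,0.4]
    - [0,0,0,0,0,0.001,0.4]
    - [0,0,0,0,0,0,0.4]

```text
time: 18.23
tool_pos: [0.4601, -0.1678, 0.0174]
tcp_rot: [-0.073, -3.14, -0.0]
wrist_force: [0.9, 0.3, -0.7]
width: 0.461
grip_force: 25.7
```

Emit:
drive_tool:
  rows:
    - [0,0,0,0,0,0.0006,0.4]
    - [0,0,0,0,0,0.0006,0.4]
    - [0,0,0,0,0,0.0006,0.4]
    - [0,0,0,0,0,0,0.4]

```text
time: 18.57
tool_pos: [0.4607, -0.1682, 0.0168]
tcp_rot: [0.073, 3.14, -0.0]
wrist_force: [-1.8, 0.5, 7.2]
width: 0.456
grip_force: 26.5
```

Seated: 7 N upward at the expected height. I'll release and withdraw straight up.

Emit:
drive_tool:
  rows:
    - [0,0,0,0,0,0,0.48]
    - [0,0,0,0,0,0,0.52]
    - [0,0,0,0,0,0,0.6]
    - [0,0,0,0,0,0,0.65]
    - [0,0,0,0,0,-0.01,0.65]
    - [0,0,0,0,0,-0.025,0.65]
    - [0,0,0,0,0,-0.035,0.65]
    - [0,0,0,0,0,-0.035,0.65]

```text
time: 19.23
tool_pos: [0.4591, -0.1674, 0.1214]
tcp_rot: [-0.073, -3.138, -0.002]
wrist_force: [1.9, -0.2, -0.3]
width: 0.65
grip_force: 0.0
```

Emit:
drive_tool:
  rows:
    - [0,0,0,0,0.03,-0.04,0.65]
    - [0,0,0,0,0.03,-0.04,0.65]
    - [0,0,0,0,0,-0.02,0.65]
    - [0,0,0,0,0,0,0.65]
    - [0,0,0,0,0,0,0.65]

```text
time: 19.65
tool_pos: [0.4638, -0.1181, 0.2098]
tcp_rot: [0.072, 3.136, -0.002]
wrist_force: [0.4, -0.2, -0.5]
width: 0.65
grip_force: 0.0
```

```bash
python3 - <<'E'
from h import *
p=cam('wrist');s=p['st'];print(s['time'],s['tool_pos'])
b=w2px(p,[[.48,-.168,.034]])[0];print(b)
u,v=int(np.clip(b[0],100,540)),int(np.clip(b[1],80,400))
a=p['color'][:,:,::-1][v-80:v+80,u-100:u+100]
t=cam('top')['color'][:,:,::-1][170:330,200:440]
o=np.zeros((600,800,3),np.uint8)
o[:320,:400]=cv2.resize(a,(400,320),interpolation=cv2.INTER_CUBIC)
o[:267,400:]=cv2.resize(t,(400,267),interpolation=cv2.INTER_CUBIC)
cv2.imwrite('pics/w8.png',o)
E
```

```text
19.65 [ 0.46382392 -0.11805725  0.20979295]
[271.82127597 232.47680854]
```

View pics/w8.png

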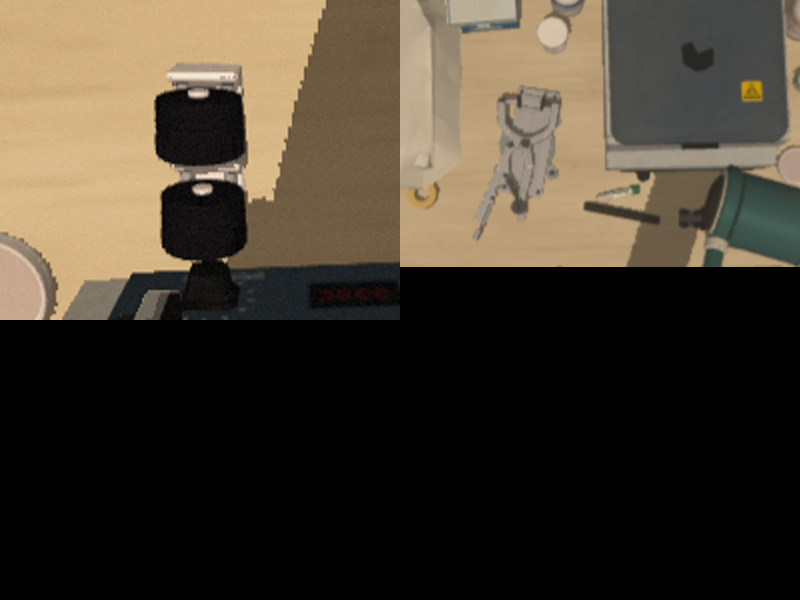

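The view shows both cassettes lying level side by side in the rack, the new one in the near cell between the walls. The press is open and empty, and the bystanders are undisturbed. I'll hand it in.

```bash
python3 -c "
from workcell import workorder
print(workorder.finish_job())"
```

```text
the job is handed in; nothing more can be done
None
```

The cassette was pressed closed with at most about 20 N read on the handles, the jaws were released open with the lever, and the cassette now lies on its side in the rack's empty cell; I handed the job in at about 20 s, but no verdict came back.

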